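# Brace a jar with a locking plate, unscrew its cap and hold it over the mouth

### The job

Take the wooden locking plate out of its rack and slide it fully down into the slot of the bracing board, so that the square jar cannot turn. Then unscrew the tight cap anticlockwise until its thread lets go, lift it straight up without lifting the jar, and finish while still holding the cap level in the gripper, centred two or three centimetres above the open mouth. Leave the plate in the slot and the other things on the worktop where they are.

Things in the scene. Friction and masses are not known exactly. Their poses are not given: they have to be found in the camera images.
- holder: fixed bracing board of light wood, 12 mm thick, spanning x -64 to +60, y -60 to +138 mm from its origin: on the underside, below the axis of the jar's place; z up. A grey rim (inner radius 41 mm, top 38 mm above the worktop) surrounds the jar except on the -x side, where the plate's slot runs along the board's y axis; slot walls with flared lips reach 60 mm above the worktop
- slot_seat (a point): centre of the slot's floor, at (-39, +62, 12) mm in the board's frame, same axes; the seated plate has its origin here. Slot 13.5 mm wide (x), 132 mm long (y), open at the top. Its inner wall stands only at board y > 63 mm; nearer the jar, the jar's own flat side (2 mm from a seated plate) takes its place. The seated plate's top is 96 mm above the worktop
- rack: fixed rack of darker wood, 70 x 150 mm, in which the plate stands upright at first; origin at the centre of its underside; its 15 mm wide slot runs along its y axis, slot floor 8 mm and wall tops 38 mm above the worktop
- plate: loose flat upright wooden locking plate, 12 mm thick (x), 120 mm long (y), 84 mm high (z), 0.1 kg; origin at the centre of its bottom edge, z up. It is pinched across its thickness at the middle of its top edge. It may be seated either way round (half a turn about z). Its foot has a 2 mm chamfer
- jar: loose glass jar, 0.45 kg, square body 62 x 62 x 80 mm, round neck, rim 112 mm above its base; origin at the centre of its base, z up. It stands 12 mm above the worktop in the round place of the board, a flat side facing the slot; it turns with the cap unless the plate is in the slot (then about 0.1 rad). A springy seal pushes the cap up with 12 N: about 0.3 N m to turn
- cap: ridged metal cap on the square jar, 60 mm wide, 23.5 mm high, 0.06 kg; origin at the centre of its lower edge (at first 97 mm above the jar's base), z up. Grasp its sides from above. Its x axis starts 0 to 0.2 rad anticlockwise of the jar's; the thread lets go at 1.02 rad (cap springs up 1 to 3 mm), a stop comes at 1.6 rad; between these it lifts off. Raised by 17 mm it clears the neck
- jam_jar: bystander: glass jar with a fixed light lid, 68 x 68 x 84 mm, round, not the jar to open; origin at the centre of its base
- salt_shaker: bystander: salt shaker, 44 x 44 x 90 mm; origin at the centre of its base
- garlic: bystander: bulb of garlic, 56 mm; origin at the centre of its base
- spice_jar: bystander: small spice jar, 45 x 45 x 106 mm; origin at the centre of its base
There are look-alikes about, which are no part of the job. There is more than one size of the cap; the one meant has the size given above. Of the things that look like the plate, the smaller one is meant.

How it is judged:
On the way, in this order (a step that is already met when the one before it is completed fails the run):
1. the plate stands fully down in the slot of the bracing board, the cap still screwed on (horizontal distance between plate and slot_seat below 0.01 m and z of plate in the frame of slot_seat below 0.004 m and angle between the y axis of plate and the y axis of holder, either way round below 0.08 rad and angle between each of plate, jar's own z axis and vertical below 0.08 rad and horizontal distance between jar and holder below 0.012 m and z of jar in the frame of holder below 0.016 m and z of cap in the frame of jar below 0.102 m and contact force between the fingers and plate below 0.1 N), for 0.2 s.
2. the cap, held by the fingers, has come off the thread while the plate braces the jar (horizontal distance between plate and slot_seat below 0.01 m and z of plate in the frame of slot_seat below 0.004 m and angle between the y axis of plate and the y axis of holder, either way round below 0.08 rad and angle between each of plate, jar's own z axis and vertical below 0.08 rad and horizontal distance between jar and holder below 0.012 m and z of jar in the frame of holder below 0.016 m and z of cap in the frame of jar above 0.107 m and contact force between the fingers and cap above 0.5 N), for 0.2 s.
At the end, for the whole second after the job is handed in: The fingers alone hold the cap at rest, its lower edge 10 to 45 mm above the rim, within 15 mm of the jar's axis, level to 0.15 rad. The jar stands upright in its place (12 mm; base 4 mm). The released plate is in the slot: foot within 4 mm of the floor, 10 mm of slot_seat, 0.08 rad (horizontal distance between plate and slot_seat below 0.01 m and z of plate in the frame of slot_seat below 0.004 m and angle between the y axis of plate and the y axis of holder, either way round below 0.08 rad and angle between each of plate, jar's own z axis and vertical below 0.08 rad and horizontal distance between jar and holder below 0.012 m and z of jar in the frame of holder below 0.016 m and z of cap in the frame of jar between 0.122 and 0.157 m and horizontal distance between cap and jar below 0.015 m and angle between cap's own z axis and vertical below 0.15 rad and contact force between the fingers and cap above 0.5 N and contact force between cap and jar below 0.05 N and contact force between cap and holder below 0.05 N and contact force between each of cap, the arm and plate below 0.05 N and linear speed of each of cap, jar below 0.02 m/s); the arm keeps its last pose, push and grip.
It fails at once if the jar is lifted more than 15 mm or tipped (z of jar in the frame of holder above 0.027 m or angle between jar's own z axis and vertical above 0.25 rad).
It fails at once if a bystander is pushed more than 30 mm (distance of any of jam_jar, salt_shaker, garlic, spice_jar from where it was at the start of the episode above 0.03 m).
It also fails if it takes over 64 s, if anything falls off the work surface, if the arm or the gripper's body presses on something with over 40 N, if the wrist force passes 120 N, or if a joint passes its speed limit or range.

### The arm

A 6-joint arm with a two-finger parallel gripper is mounted at the origin on a cart in front of the work surface, level with it; the furniture and walls round the work are solid. World frame = base frame: x ahead of the robot, y to its left, z up, the work surface at z = 0. Lengths are in m, angles in rad, forces in N, time in s.
With the tool pointing down it reaches from about 0.35 to 0.775 m from the base axis. Payload 7.3 kg.
Tool frame: the origin (TCP) lies between the finger pads; the fingertips stand 8 mm ahead of it and the grasp point (between the pads) lies 11 mm behind it (robot.nose_length is the distance from the TCP to the fingertips, in m); z points along the fingers, y is the line along which they close (so a half turn about z gives the same grasp; the last joint's range is limited). The gripper opens to 92 mm and grips with 3 to 60 N. Pads are 19 mm wide; open, the fingers measure 130 mm over their backs; the gripper's body (75 mm by 190 mm) begins 47 mm behind the grasp point.
Start: joints at [-1.271, 0.342, 1.524, -0, 1.275, -0.146], TCP at [0.226, -0.474, 0.235] pointing down, gripper open.
Joint ranges: [-2.53, 2.53], [-0.77, 2.02], [0.04, 2.7], [-1, 4.14], [0.28, 2.66], [-3.11, 3.11]. Speed limits (rad/s): [2.57, 2.57, 3.14, 3.14, 3.14, 3.14].

### API

Orientations are given as [roll, pitch, yaw] about the fixed x, y, z axes, in that order (R = Rz(yaw) Ry(pitch) Rx(roll)).
In Python, from cell import robot gives the robot as it stands. The module is installed in compiled form; this text tells all that it offers.
- The arm moves only by the shell command python3 -m jog 'ROWS' [FORCE]. ROWS is JSON, a list that holds one entry, the list of rows, each a list of 5 numbers: the gripper's target within -1 to 1 (fully open at 1, half-way at 0, shut at -1), then the shift along the tool's x, y, z in m, then the turn about the tool's z in rad. A call has 1 to 5 rows; each row is the pose to reach, as a shift and turn from the pose commanded when the call began, along the tool's axes at that moment; what a row does not reach only later rows make up. A row lasts 1/12 s, in which the tool goes at most 41.7 mm and 7.16 degrees, less where a joint would pass 70% of its speed; a pose out of reach is approached as far as the arm can. A call with a gripper value outside its range is refused whole. The fingers move at their own pace and stop on an object; FORCE is the grip in N (left out, the last holds). Time passes only in rows, so rows that repeat a pose let the fingers close. It gives the time, the measured TCP pose, the force, the opening and the grip force at its end, in the units of the state.
- robot.observe(): the state, without advancing time (a new reading comes with each control period).
- robot.read_camera(name): name is "side" or "top"; returns the picture (384x512x3 uint8, red, green, blue); there is no depth.
- robot.camera_model(name): a dict with "camera_matrix" (3x3 intrinsics, pixels), "position" and "attitude" of the camera in the world. Camera axes: x right, y down, z forward; pixel columns grow to the right and rows downward; lengths in m; the calibration is good to about 2 mm. A picture is of the moment at which its call begins. camera_model takes no time and is no camera call.
- robot.hand_in(): hands the job in; it is judged then, once.
The state is a dict: "time": time; "qpos": joint angles; "qvel": joint speeds; "joint_efforts": joint torques, N m; "tool_pos": TCP position; "tool_rot": TCP orientation; "contact_force": force on the tool from outside, world axes, zero at the start; "torque": the same for the moment, N m; "opening": finger opening in m; "grip_force": force on a finger pad.
Only numpy, scipy, OpenCV 4.12 (cv2) and the standard library are available. Lean on these libraries where they do the work, as an engineer would, in place of code of your own. Each camera call takes 0.05 s, during which the arm holds its last target. There are 200 camera calls.

## Working session

There is one attempt and no reset: what is moved stays moved. The work goes in short steps, Python scripts to look and compute and a shell command to move; the robot and the scene stay as the last step left them, time stands still between calls to the robot, and variables do not carry over. Pictures are saved under pics/ and viewed, at most 10 in all, crops included, and the job is handed in when it is done.

```bash
mkdir -p pics
cat > h.py <<'E'
import numpy as np, cv2
from cell import robot
def snap(n,f):
    im=robot.read_camera(n)[:,:,::-1].copy(); cv2.imwrite(f'pics/{f}.png',im); return im
def cam(n):
    m=robot.camera_model(n); K=np.array(m['camera_matrix']); p=np.array(m['position']); a=np.array(m['attitude'])
    if a.shape!=(3,3):
        from scipy.spatial.transform import Rotation as R
        a=R.from_euler('xyz',a).as_matrix() if a.size==3 else R.from_quat(a).as_matrix()
    return K,p,a
def ray(n,uv,z):
    K,p,A=cam(n); d=A@np.linalg.inv(K)@np.array([uv[0],uv[1],1.]); return p+d*(z-p[2])/d[2]
def proj(n,X):
    K,p,A=cam(n); c=K@(A.T@(np.array(X)-p)); return c[:2]/c[2]
E
python3 - <<'E'
from h import *
a=snap('top','t0'); b=snap('side','s0')
for n in('top','side'): print(robot.camera_model(n))
print(robot.observe())
E
```

```text
{'camera_matrix': array([[368.78461163,   0.        , 251.3886083 ],
       [  0.        , 368.78461163, 190.72096564],
       [  0.        ,   0.        ,   1.        ]]), 'position': array([0.33729913, 0.13846612, 0.925527  ]), 'attitude': array([-2.94030941,  0.00401214, -1.74179938])}
{'camera_matrix': array([[355.06042093,   0.        , 252.96637837],
       [  0.        , 355.06042093, 189.36270224],
       [  0.        ,   0.        ,   1.        ]]), 'position': array([ 0.54366199, -0.79576642,  0.53410724]), 'attitude': array([-2.03087367,  0.01676135,  0.03899865])}
{'time': 0.1, 'qpos': array([-1.27102882e+00,  3.42655484e-01,  1.52490403e+00, -3.14072414e-05,
        1.27539970e+00, -1.45967570e-01]), 'qvel': array([ 1.53023636e-03, -1.36158047e-03, -2.41489284e-03,  9.40942987e-05,
        7.66918667e-04,  1.34445594e-03]), 'joint_efforts': array([ 1.53346547e-03, -4.32003808e+01, -2.44694442e+01,  7.18684564e-02,
        5.25806041e-02, -5.63970434e-05]), 'tool_pos': array([ 0.22626242, -0.47335763,  0.23411928]), 'tool_rot': array([-3.14023626e+00, -1.69050916e-04,  4.45744123e-01]), 'contact_force': array([-0.54613285, -0.6323009 , -0.23654642]), 'torque': array([-0.0202083 , -0.02175505,  0.00268044]), 'grip_force': 0.0, 'opening': 0.09136061890206809}
```

View pics/t0.png

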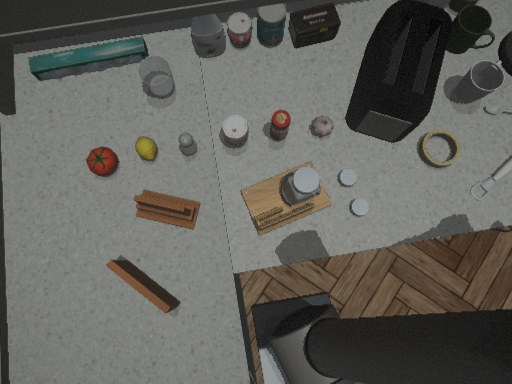

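View pics/s0.png

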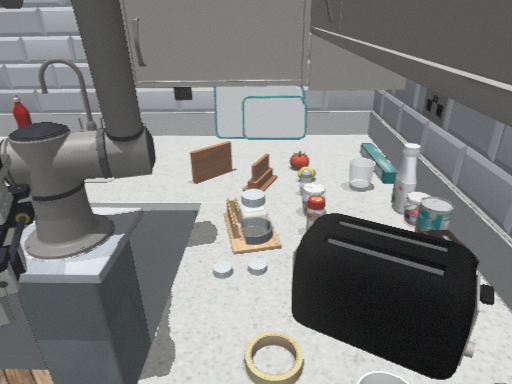

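The top view shows the board at about (285,197), with the jar's cap at (306,181) and its slot on the near side at about (285,215). The rack is at (167,208) with a plate standing in it. A second plate-like thing stands free at (143,285). There are loose caps at (348,177) and (360,207). In the side view the plate in the rack is at (261,168) and the free, bigger one at (212,162). The smaller one, in the rack, fits the description, and so does the cap on the square jar. I'll confirm in an enlarged crop.

Run:
```python
from h import *
t=cv2.imread('pics/t0.png'); s=cv2.imread('pics/s0.png')
a=cv2.resize(t[155:245,100:350],None,fx=3.2,fy=3.2,interpolation=3)
b=cv2.resize(s[130:260,180:380],None,fx=2.3,fy=2.3,interpolation=3)
o=np.zeros((a.shape[0]+b.shape[0],800,3),np.uint8); o[:a.shape[0],:a.shape[1]]=a; o[a.shape[0]:,:b.shape[1]]=b
o=np.clip(o.astype(float)*1.6,0,255).astype(np.uint8)
cv2.imwrite('pics/c0.png',o[:600]); print(a.shape)
for uv,z in [((306,173),.133),((167,208),.0),((285,197),.012),((143,285),.05)]: print(uv,ray('top',uv,z))
for X in [(0.5,0,0),(0.5,0.1,0),(.6,0,0)]: print(proj('top',X),proj('side',X))
```

```text
(288, 800, 3)
(306, 173) [ 0.51597805 -0.01184586  0.133     ]
(167, 208) [0.51653903 0.32876034 0.        ]
(285, 197) [0.4912298  0.02969939 0.012     ]
(143, 285) [0.3380606  0.39549382 0.05      ]
[295.36573114 192.58639037] [251.60426815 235.97302477]
[256.8533118  199.16371406] [253.05139523 216.80754411]
[287.94581555 155.57602789] [289.05834994 236.26801067]
```

View pics/c0.png

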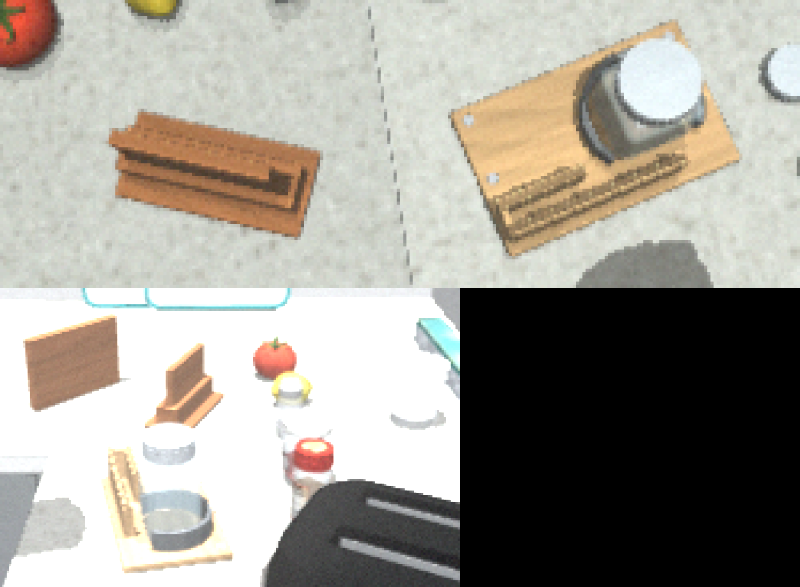

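The crop confirms it: the rack (darker wood) holds the small plate, whose top edge leans toward the upper left in the top view. The empty board has the jar with the wide cap on it, at its right end. Now I'll zoom in to read the corners.

Run:
```python
from h import *
t=cv2.imread('pics/t0.png'); s=cv2.imread('pics/s0.png')
o=np.zeros((600,800,3),np.uint8)
def put(im,x0,y0,w,h,f,X,Y):
    c=cv2.resize(im[y0:y0+h,x0:x0+w],None,fx=f,fy=f,interpolation=cv2.INTER_CUBIC)
    c=np.clip(c*1.7,0,255).astype(np.uint8)
    for k in range(0,w,10): cv2.putText(c,str(x0+k),(k*f,8),0,.3,(255,0,255),1); cv2.line(c,(k*f,10),(k*f,14),(255,0,255),1)
    for k in range(0,h,10): cv2.putText(c,str(y0+k),(0,k*f+4),0,.3,(255,0,255),1)
    o[Y:Y+c.shape[0],X:X+c.shape[1]]=c
put(t,130,185,80,50,6,0,0); put(s,240,150,45,50,6,490,0); put(t,240,155,95,80,3,0,305); put(s,220,180,64,70,4,490,310)
cv2.imwrite('pics/c1.png',o)
hsv=cv2.cvtColor(t,cv2.COLOR_BGR2HSV)
def rect(x0,y0,x1,y1,lo,hi):
    m=cv2.inRange(hsv,lo,hi); k=np.zeros_like(m); k[y0:y1,x0:x1]=m[y0:y1,x0:x1]
    k=cv2.morphologyEx(k,cv2.MORPH_OPEN,np.ones((2,2)))
    c=max(cv2.findContours(k,0,2)[0],key=cv2.contourArea); h=cv2.convexHull(c)
    return cv2.approxPolyDP(h,3,True)[:,0]
B=rect(235,155,340,240,(8,60,60),(30,255,255)); print('board',[(tuple(p),ray('top',p,.012)[:2].round(4)) for p in B])
R=rect(130,185,205,235,(3,80,30),(25,255,255)); print('rack',R.tolist())
```

```text
board [((np.int32(312), np.int32(163)), array([ 0.5666, -0.0552])), ((np.int32(331), np.int32(205)), array([ 0.4515, -0.08  ])), ((np.int32(260), np.int32(235)), array([0.4081, 0.1084])), ((np.int32(242), np.int32(191)), array([0.525 , 0.1339]))]
rack [[135, 198], [147, 191], [199, 203], [194, 228], [137, 216]]
```

View pics/c1.png

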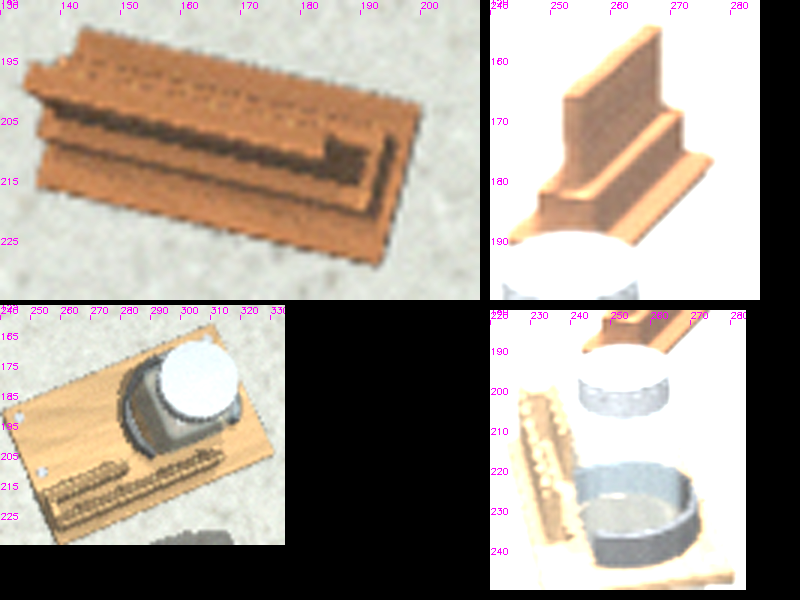

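Run:
```python
from h import *
from scipy.optimize import least_squares as ls
P=np.array([(60,-60),(-64,-60),(-64,138),(60,138)])/1e3
W=np.array([ray('top',p,.012)[:2] for p in [(312.3,162.5),(331.5,205.5),(260,236),(241.2,191)]])
def T(q,P): c,s=np.cos(q[2]),np.sin(q[2]); return q[:2]+P@np.array([[c,s],[-s,c]])
q=ls(lambda q:(T(q,P)-W).ravel(),[.5,0,.2]); print('board',q.x.round(4),'res mm',(q.fun*1e3).round(1)); b=q.x
print('slot seat',T(b,np.array([[-.039,.062]])))
nl,nr,fr=[ray('top',p,.008)[:2] for p in [(136.3,216.5),(193.5,229.5),(200,202.5)]]
print('rack',nl,nr,fr,'len',np.linalg.norm(nl-nr),np.linalg.norm(fr-nr),'c',(nl+fr)/2)
d=nl-nr; print('yaw',np.arctan2(-d[0],d[1])); e=fr-nr; print('yaw2',np.arctan2(e[1],e[0]))
print('side rack corners',[ray('side',p,.008)[:2].round(4) for p in [(276.5,176),(263,191)]])
print('plate top, top cam:',[ray('top',p,.092)[:2].round(4) for p in [(134.5,200.5),(184,211),(185,207)]])
print('plate top, side cam:',[ray('side',p,.092)[:2].round(4) for p in [(252,166.5),(267.5,154.5)]])
# cap top circle
print('cap proj', proj('top',[b[0],b[1],.1325]), proj('side',[b[0],b[1],.1325]), 'jar slot-facing')
```

```text
board [ 0.4977 -0.0107  0.221 ] res mm [ 1.7  0.1 -1.7 -2.3 -0.7  1.   0.7  1.2]
slot seat [[0.44604399 0.04119342]]
rack [0.50675067 0.40570556] [0.45002088 0.26886572] [0.51469016 0.24320702] len 0.14813308501508507 0.06957359540137079 c [0.51072041 0.32445629]
yaw -0.3930038825403031
yaw2 -0.37771692848156996
side rack corners [array([0.5741, 0.3737]), array([0.5271, 0.2529])]
plate top, top cam: [array([0.5288, 0.3813]), array([0.4852, 0.2724]), array([0.494 , 0.2689])]
plate top, side cam: [array([0.4919, 0.2614]), array([0.5416, 0.3697])]
cap proj [307.13398765 181.06726953] [249.50809544 193.76016474] jar slot-facing
```

```bash
cat >> h.py <<'E'
from scipy.spatial.transform import Rotation as Rn
def go(x,y,z,yaw):
    o=robot.observe(); R=Rn.from_euler('xyz',o['tool_rot']).as_matrix(); p=np.array(o['tool_pos'])
    dy=(yaw-o['tool_rot'][2]+np.pi)%(2*np.pi)-np.pi
    print('shift',(R.T@(np.array([x,y,z])-p)).round(4),'turn',round(-dy,3),'| pos',p.round(4),'rot',np.round(o['tool_rot'],3),'open',round(o['opening'],4),'grip',round(o['grip_force'],2),'F',np.round(o['contact_force'],1),'t',round(o['time'],2),'q',np.round(o['qpos'],2))
E
python3 -m jog '[[[1,0.03,-0.03,0,0],[1,0.06,-0.06,0,0],[1,0.09,-0.09,0,0],[1,0.12,-0.12,0,0],[1,0.15,-0.15,0,0]]]'
python3 -m jog '[[[1,0.03,-0.03,0,0],[1,0.06,-0.06,0,0],[1,0.09,-0.09,0,0],[1,0.12,-0.12,0,0],[1,0.15,-0.15,0,0]]]'
python3 -m jog '[[[1,0.03,-0.03,0,0],[1,0.06,-0.06,0,0],[1,0.09,-0.09,0,0],[1,0.12,-0.12,0,0],[1,0.15,-0.15,0,0]]]'
python3 -c "from h import *; go(.511,.322,.2,1.186)"
```

```text
time: 0.52
tool_pos: [0.2958, -0.2753, 0.2344]
tool_rot: [-3.141, -0.0, 0.445]
contact_force: [0.4, 0.6, 0.2]
opening: 0.0918
grip_force: 0.0
time: 0.93
tool_pos: [0.3651, -0.0788, 0.2347]
tool_rot: [3.141, -0.0, 0.445]
contact_force: [1.3, -0.6, 1.2]
opening: 0.0916
grip_force: 0.0
time: 1.35
tool_pos: [0.4345, 0.1179, 0.2346]
tool_rot: [3.141, 0.0, 0.446]
contact_force: [1.4, -1.3, 0.2]
opening: 0.092
grip_force: 0.0
shift [ 0.1571 -0.1512  0.0345] turn -0.74 | pos [0.4345 0.1179 0.2346] rot [3.141 0.    0.446] open 0.092 grip 0.0 F [ 1.4 -1.3  0.2] t 1.35 q [ 0.09  0.21  1.72 -0.    1.22  1.22]
```

```bash
python3 -m jog '[[[1,0.03,-0.03,0,-0.12],[1,0.06,-0.06,0,-0.24],[1,0.09,-0.09,0,-0.36],[1,0.12,-0.12,0,-0.48],[1,0.15,-0.144,0.02,-0.6]]]'
python3 -c "from h import *; go(.511,.322,.14,1.186)"
```

```text
time: 1.77
tool_pos: [0.5074, 0.3102, 0.2192]
tool_rot: [3.138, -0.005, 1.053]
contact_force: [0.5, 0.5, 0.7]
opening: 0.0918
grip_force: 0.0
shift [ 0.0116 -0.003   0.0793] turn -0.133 | pos [0.5074 0.3102 0.2192] rot [ 3.138 -0.005  1.053] open 0.0918 grip 0.0 F [0.5 0.5 0.7] t 1.77 q [0.42 0.48 1.35 0.   1.3  0.94]
```

```bash
python3 -m jog '[[[0.4,0.006,-0.003,0.03,-0.1],[0.2,0.009,-0.003,0.06,-0.12],[0.2,0.009,-0.003,0.08,-0.12],[0.2,0.009,-0.003,0.08,-0.12],[0.2,0.009,-0.003,0.08,-0.12]]]'
python3 - <<'E'
from h import *
go(.511,.322,.08,1.186)
t=snap('top','t1'); s=snap('side','s1')
o=np.zeros((600,800,3),np.uint8)
a=cv2.resize(t[175:240,115:215],None,fx=4,fy=4,interpolation=2); b=cv2.resize(s[90:200,200:300],None,fx=4,fy=4,interpolation=2)
o[:a.shape[0],:400]=a; o[:b.shape[0],400:]=b
cv2.imwrite('pics/c2.png',np.clip(o*1.7,0,255).astype(np.uint8)[:450])
E
```

```text
time: 2.18
tool_pos: [0.5075, 0.3157, 0.1357]
tool_rot: [-3.14, 0.002, 1.166]
contact_force: [-0.2, -0.3, -0.0]
opening: 0.0634
grip_force: 0.0
shift [0.0073 0.0009 0.0556] turn -0.02 | pos [0.5075 0.3157 0.1357] rot [-3.140e+00  2.000e-03  1.166e+00] open 0.0634 grip 0.0 F [-0.2 -0.3 -0. ] t 2.18 q [ 0.43  0.56  1.45 -0.    1.13  0.83]
```

View pics/c2.png

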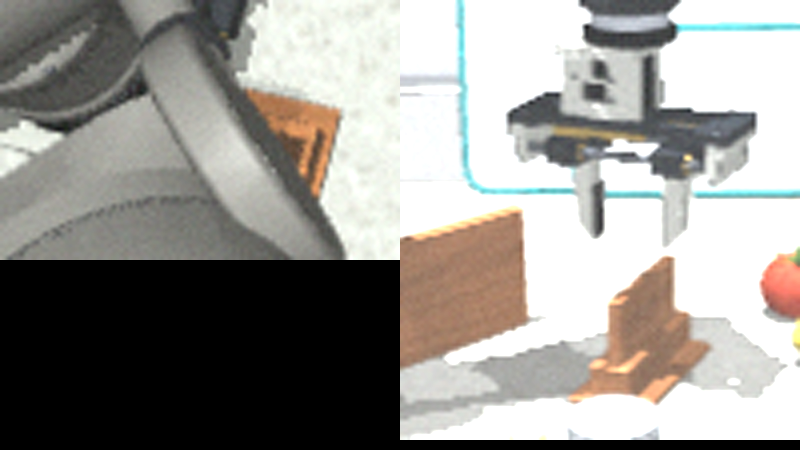

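In the side crop the fingers (columns 593 and 675) straddle the plate's top edge (about 640). I'll grip the plate about 15 mm toward its +y end and near its top, so that at the slot the gripper's body stays clear of the cap.

```bash
python3 -c "from h import *; go(.5166,.336,.077,1.186)"
```

```text
shift [ 0.0212 -0.0009  0.0612] turn -0.021 | pos [0.509  0.3161 0.1382] rot [ 3.140e+00 -2.000e-03  1.165e+00] open 0.0571 grip 0.0 F [ 0.4 -0.9  0.4] t 2.28 q [ 0.43  0.56  1.45 -0.    1.13  0.83]
```

```bash
python3 -m jog '[[[0.2,0.021,-0.001,0,-0.02],[0.2,0.021,-0.001,0.02,-0.02],[0.2,0.021,-0.001,0.04,-0.02],[0.2,0.021,-0.001,0.061,-0.02],[0.2,0.021,-0.001,0.061,-0.02]]]' 10 | tail -3
python3 -m jog '[[[-0.7,0,0,0,0],[-0.9,0,0,0,0],[-0.9,0,0,0,0],[-0.9,0,0,0,0],[-0.9,0,0,0,0]]]' 12
python3 -m jog '[[[-0.9,0,0,0,0],[-0.9,0,0,0,0],[-0.9,0,0,0,0],[-0.9,0,0,0,0],[-0.9,0,0,0,0]]]' 20
python3 -c "from h import *; go(.5166,.336,.077,1.186)"
```

```text
contact_force: [-0.9, -1.3, -1.0]
opening: 0.0552
grip_force: 0.0
time: 3.12
tool_pos: [0.516, 0.3359, 0.0768]
tool_rot: [3.14, -0.001, 1.186]
contact_force: [0.7, 0.7, -0.6]
opening: 0.0263
grip_force: 0.0
time: 3.53
tool_pos: [0.5162, 0.3354, 0.0759]
tool_rot: [3.14, -0.001, 1.186]
contact_force: [3.1, -1.8, 2.0]
opening: 0.012
grip_force: 19.9
shift [ 0.0007  0.0002 -0.0011] turn -0.0 | pos [0.5162 0.3354 0.0759] rot [ 3.140e+00 -1.000e-03  1.186e+00] open 0.012 grip 19.86 F [ 3.1 -1.8  2. ] t 3.53 q [ 0.45  0.66  1.46 -0.    1.02  0.84]
```

```bash
python3 -m jog '[[[-1,0,0,0,0],[-1,0,0,-0.02,0],[-1,0,0,-0.05,0],[-1,0,0,-0.08,0],[-1,0,0,-0.1,0]]]' 35
python3 - <<'E'
from h import *
t=snap('top','t2'); s=snap('side','s2')
# target for TCP: seat + 15mm along board y
yb=.221; go(.446-.015*np.sin(yb),.0412+.015*np.cos(yb),.18,1.571+yb)
E
```

```text
time: 3.95
tool_pos: [0.5151, 0.3362, 0.1777]
tool_rot: [-3.141, -0.001, 1.186]
contact_force: [0.7, 0.7, -0.8]
opening: 0.0117
grip_force: 35.0
shift [-0.2881  0.0371 -0.0021] turn -0.606 | pos [0.5164 0.3368 0.1792] rot [ 3.138 -0.005  1.186] open 0.0119 grip 34.95 F [ 0.1 -0.4 -1. ] t 4.05 q [0.45 0.55 1.34 0.   1.24 0.84]
```

```bash
python3 -m jog '[[[-1,-0.04,0.005,0,-0.05],[-1,-0.08,0.01,0,-0.15],[-1,-0.12,0.016,0,-0.25],[-1,-0.16,0.021,0,-0.35],[-1,-0.2,0.026,0,-0.45]]]' |head -3
python3 -c "
from h import *
yb=.221; go(.446-.015*np.sin(yb),.0412+.015*np.cos(yb),.18,1.571+yb)"
```

```text
time: 4.47
tool_pos: [0.4621, 0.1393, 0.1737]
tool_rot: [-3.138, -0.0, 1.642]
shift [-0.0818 -0.0252 -0.0062] turn -0.15 | pos [0.4621 0.1393 0.1737] rot [-3.138 -0.     1.642] open 0.0117 grip 34.95 F [ 0.2 -0.9 -0.8] t 4.47 q [0.13 0.33 1.73 0.   1.09 0.06]
```

```bash
python3 -m jog '[[[-1,-0.03,-0.01,0,-0.06],[-1,-0.06,-0.02,0,-0.12],[-1,-0.08,-0.025,0.01,-0.15],[-1,-0.082,-0.025,0.02,-0.15],[-1,-0.082,-0.025,0.027,-0.15]]]' |head -3
python3 - <<'E'
from h import *
yb=.221; go(.446-.015*np.sin(yb),.0412+.015*np.cos(yb),.15,1.571+yb)
t=snap('top','t3'); s=snap('side','s3')
o=np.zeros((600,800,3),np.uint8)
a=cv2.resize(t[155:245,230:340],None,fx=4,fy=4,interpolation=2)[:,:400]; b=cv2.resize(s[120:250,185:285],None,fx=4,fy=4,interpolation=2)
o[:a.shape[0],:400]=a; o[:b.shape[0],400:]=b
cv2.imwrite('pics/c3.png',np.clip(o*1.7,0,255).astype(np.uint8)[:530])
E
```

```text
time: 4.88
tool_pos: [0.4431, 0.0562, 0.1467]
tool_rot: [-3.138, -0.001, 1.783]
shift [-0.0003 -0.0005 -0.0033] turn -0.009 | pos [0.4431 0.0562 0.1467] rot [-3.138e+00 -1.000e-03  1.783e+00] open 0.0117 grip 34.95 F [-0.   1.1 -0.8] t 4.88 q [-0.05  0.3   1.86  0.    0.99 -0.26]
```

View pics/c3.png

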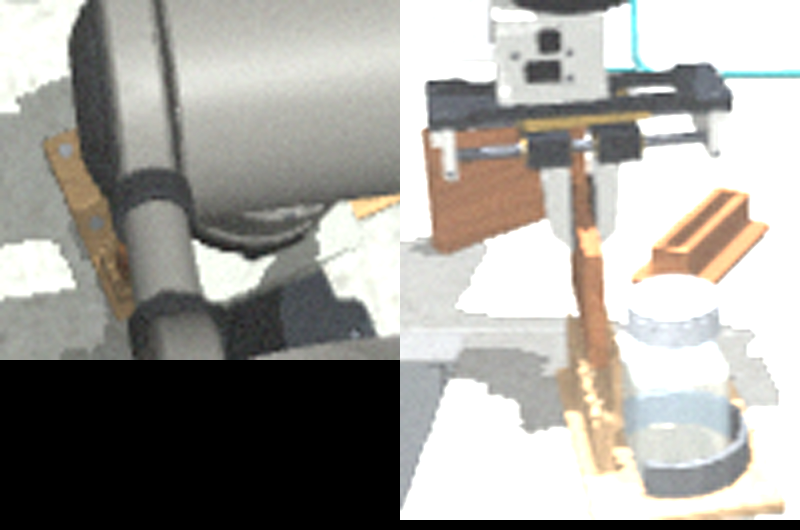

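Run:
```python
from h import *
b=np.array([.4977,-.0107]);yb=.221;R=np.array([[np.cos(yb),-np.sin(yb)],[np.sin(yb),np.cos(yb)]])
def S(x,y,z): return proj('side',[*(b+R@[x,y]),z]).round(1)
o=robot.observe(); p=np.array(o['tool_pos']); yt=o['tool_rot'][2]-1.571; Rp=np.array([[np.cos(yt),-np.sin(yt)],[np.sin(yt),np.cos(yt)]])
def Q(x,y,z): return proj('side',[*(p[:2]+Rp@[x,y-.015]),z+p[2]-.0688]).round(1)
print('plate near end corners foot -x,+x; top -x,+x',Q(-.006,-.06,0),Q(.006,-.06,0),Q(-.006,-.06,.084),Q(.006,-.06,.084))
print('board corners near',S(.06,-.06,.012),S(-.064,-.06,.012))
print('slot near end floor -x,+x; top -x,+x',S(-.04575,-.004,.012),S(-.03225,-.004,.012),S(-.04575,-.004,.06),S(-.03225,-.004,.06),'far top',S(-.04575,.128,.06))
s=cv2.imread('pics/s3.png'); s0=cv2.imread('pics/s0.png')
def z(im,x0,y0,w,h,f):
    c=np.clip(cv2.resize(im[y0:y0+h,x0:x0+w],None,fx=f,fy=f,interpolation=2)*1.6,0,255).astype(np.uint8)
    for k in range(0,w,5): cv2.putText(c,str(x0+k),(k*f,8),0,.3,(255,0,255),1); cv2.line(c,(k*f,10),(k*f,14),(255,0,255),1)
    for k in range(0,h,5): cv2.putText(c,str(y0+k),(0,k*f+4),0,.3,(255,0,255),1)
    return c
cv2.imwrite('pics/c4.png',np.hstack([z(s,215,170,38,70,8),z(s0,215,180,40,60,8)[:560] if 0 else z(s0,215,185,40,70,8)]))
```

```text
plate near end corners foot -x,+x; top -x,+x [232.4 214. ] [237.1 213.5] [231.  184.2] [235.8 183.8]
board corners near [278.1 244.7] [229.1 250.7]
slot near end floor -x,+x; top -x,+x [233.5 237.3] [238.6 236.7] [232.7 221.5] [237.9 221. ] far top [226.7 197.9]
```

View pics/c4.png

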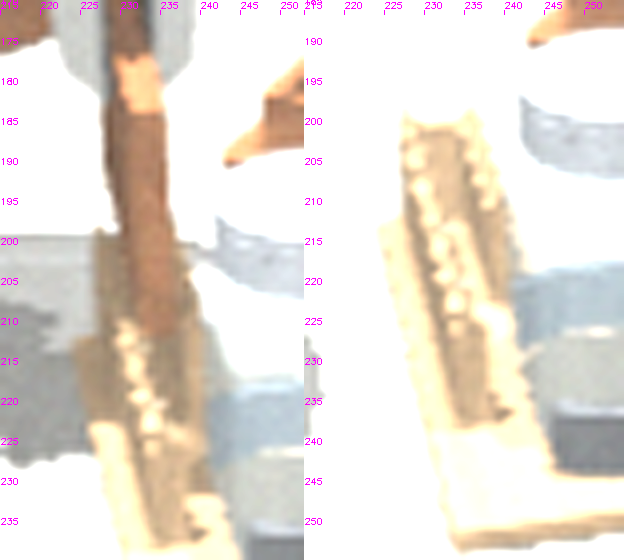

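The close view shows the plate's near foot at about (231–236, 212). It is roughly 2 px, some 4–5 mm, left of the slot as seen in the side view. I'll measure the board in that view to correct it.

Run:
```python
from h import *
s=cv2.imread('pics/s0.png'); hsv=cv2.cvtColor(s,cv2.COLOR_BGR2HSV)
m=cv2.inRange(hsv,(8,50,50),(30,255,255)); k=np.zeros_like(m); k[195:262,215:290]=m[195:262,215:290]
c=max(cv2.findContours(k,0,2)[0],key=cv2.contourArea); print(cv2.approxPolyDP(cv2.convexHull(c),1.2,True)[:,0].tolist())
for y in range(238,258): print(y,''.join('#' if v else '.' for v in k[y,222:290]), end='\n')
for y in (249,251,253): print(y, s[y,226:240].tolist())
s3=cv2.imread('pics/s3.png')
for y in (190,200,208): print(y,s3[y,226:242,2].tolist(),s3[y,226:242,0].tolist())
```

```text
[[280, 247], [234, 253], [224, 215], [227, 198], [236, 197], [273, 227], [279, 240]]
238 ........##############..........................#########...........
239 ........###############........................##########...........
240 ........################......................############..........
241 .........###############.....................########..###..........
242 .........###############...................#########....##..........
243 .........################...............##############.####.........
244 .........###################.....##########################.........
245 ..........#################################################.........
246 ..........#################################################.........
247 ..........#################################################.........
248 ..........###########################################...............
249 ...........###################################......................
250 ...........###########################..............................
251 ...........####################...............................
[... 932 characters left out ...]
53 [[205, 209, 208], [210, 214, 213], [214, 219, 217], [210, 214, 213], [205, 210, 210], [207, 213, 213], [201, 206, 205], [157, 170, 178], [110, 133, 152], [108, 128, 142], [115, 132, 147], [113, 130, 143], [119, 131, 141], [120, 130, 138]]
190 [221, 168, 83, 80, 92, 109, 114, 114, 113, 113, 180, 222, 224, 224, 223, 221] [219, 160, 58, 54, 56, 65, 67, 66, 68, 70, 168, 219, 223, 223, 222, 221]
200 [120, 104, 98, 97, 93, 100, 114, 120, 121, 122, 116, 121, 128, 128, 177, 172] [108, 79, 71, 67, 62, 62, 68, 69, 70, 69, 72, 96, 116, 126, 173, 173]
208 [124, 110, 104, 110, 103, 97, 114, 116, 109, 113, 106, 101, 102, 124, 165, 203] [116, 87, 76, 78, 75, 68, 71, 67, 62, 66, 63, 68, 74, 90, 163, 220]
```

Run:
```python
from h import *
from scipy.optimize import least_squares as ls
def T(q,P): c,s=np.cos(q[2]),np.sin(q[2]); return q[:2]+np.atleast_2d(P)@np.array([[c,s],[-s,c]])
P=np.array([(-64,-60),(60,-60),(-64,138)])/1e3
px=[(232.5,250.3),(280.8,244.3),(224,214.5)]
W=np.array([ray('side',p,.012)[:2] for p in px]); print(W.round(4))
q=ls(lambda q:(T(q,P)-W).ravel(),[.5,0,.2]).x; print('side board',q.round(4),(T(q,P)-W).round(4).tolist(),'seat',T(q,[-.039,.062]))
# joint fit of both views in pixels
Pt=np.array([(60,-60),(-64,-60),(-64,138),(60,138)])/1e3; pt=[(312.3,162.5),(331.5,205.5),(260,236),(241.2,191)]
def f(q): return np.r_[[proj('top',[*w,.012])-p for w,p in zip(T(q,Pt),pt)],[proj('side',[*w,.012])-p for w,p in zip(T(q,P),px)]].ravel()
r=ls(f,q); print('joint',r.x.round(4),r.fun.round(1))
# cap centre from side: cap top ellipse & neck; jam
for n,im in(('side','s0'),('top','t0')):
    h=cv2.cvtColor(cv2.imread(f'pics/{im}.png'),cv2.COLOR_BGR2HSV); print(n)
# plate in s3 : centre of near end foot -> world at measured foot height
o=robot.observe(); z=o['tool_pos'][2]-.0688
print('plate near foot mid side',ray('side',(233.9,212.5),z), 'arm says', T([*o['tool_pos'][:2],o['tool_rot'][2]-1.571],[0,-.075]), 'mid top', ray('side',(232.6,183.7),z+.084))
```

```text
[[ 0.4565 -0.0813]
 [ 0.5761 -0.0542]
 [ 0.416   0.092 ]]
side board [ 0.5063 -0.0147  0.2497] [[0.0026, -0.0073], [0.0032, -0.0039], [-0.0058, 0.0112]] seat [[0.45323239 0.03573066]]
joint [ 0.5012 -0.0109  0.2308] [-0.7 -2.   0.9 -1.2 -0.1 -0.7 -0.7 -1.  -1.7  0.6 -1.1  0.3 -2.3 -2.9]
side
top
plate near foot mid side [ 0.45642388 -0.00956692  0.07782625] arm says [[ 0.45915619 -0.01586832]] mid top [ 0.45706987 -0.01431105  0.16182625]
```

Run:
```python
from h import *
t=cv2.imread('pics/t0.png').astype(np.float32)
def T(q,P): c,s=np.cos(q[2]),np.sin(q[2]); return q[:2]+np.atleast_2d(P)@np.array([[c,s],[-s,c]])
q=[.4977,-.0107,.221]
xs=np.arange(-80,84,4)/1e3
avg=0
for y in (.08,.09,.1,.11):
    pr=[cv2.getRectSubPix(t,(1,1),tuple(map(float,proj('top',[*T(q,[x,y])[0],.012]))))[0,0] for x in xs]; avg=avg+np.array(pr)/4
for x,p in zip(xs,avg): print(int(round(x*1e3)),p.round().astype(int).tolist(),int(p[2]-p[0]),end=' | ')
print('\nalong y at x=.045')
ys=np.arange(-76,150,4)/1e3
for y in ys:
    p=np.mean([cv2.getRectSubPix(t,(1,1),tuple(map(float,proj('top',[*T(q,[x,y])[0],.012]))))[0,0] for x in(.048,.052,.056)],0)
    if y<-.04 or y>.12: print(int(round(y*1e3)),int(p[2]-p[0]),int(p[2]),end=' | ')
```

```text
-80 [134, 140, 138] 3 | -76 [134, 139, 137] 3 | -72 [134, 140, 137] 3 | -68 [132, 138, 136] 4 | -64 [127, 133, 133] 5 | -60 [82, 99, 111] 28 | -56 [76, 104, 125] 49 | -52 [66, 90, 108] 41 | -48 [51, 67, 79] 28 | -44 [69, 95, 114] 44 | -40 [61, 81, 96] 35 | -36 [58, 79, 94] 35 | -32 [76, 105, 126] 49 | -28 [63, 86, 102] 39 | -24 [53, 71, 84] 30 | -20 [67, 91, 109] 42 | -16 [75, 104, 122] 47 | -12 [74, 102, 121] 47 | -8 [92, 128, 154] 61 | -4 [89, 125, 150] 60 | 0 [91, 127, 151] 60 | 4 [91, 128, 153] 61 | 8 [94, 129, 155] 61 | 12 [90, 125, 150] 59 | 16 [89, 124, 148] 59 | 20 [85, 117, 140] 55 | 24 [87, 120, 144] 56 | 28 [89, 123, 147] 58 | 32 [86, 119, 143] 57 | 36 [86, 118, 141] 55 | 40 [83, 114, 137] 53 | 44 [81, 112, 135] 53 | 48 [84, 115, 139] 55 | 52 [86, 119, 143] 57 | 56 [88, 121, 146] 57 | 60 [86, 117, 140] 53 | 64 [109, 121, 126] 16 | 68 [133, 138, 137] 4 | 72 [131, 138, 136] 4 | 76 [132, 138, 136] 3 | 80 [133, 139, 137] 3 | 
along y at x=.045
-76 2 135 | -72 2 137 | -68 1 135 | -64 3 134 | -60 6 130 | -56 45 131 | -52 35 132 | -48 -2 135 | -44 0 137 | 124 23 131 | 128 8 133 | 132 44 135 | 136 53 134 | 140 14 95 | 144 2 137 | 148 2 140 |
```

The board's edges sit about +3 to +4 mm in x from my first fit: the visible side face had biased it. The side view agrees with this. I'll shift the plate +4 mm along tool y, then lower it gently.

```bash
python3 -m jog '[[[-1,0,0.004,0,-0.009],[-1,0,0.004,0.005,-0.009],[-1,0,0.004,0.010,-0.009],[-1,0,0.004,0.015,-0.009],[-1,0,0.004,0.019,-0.009]]]'
python3 -m jog '[[[-1,0,0,0.002,0],[-1,0,0,0.004,0],[-1,0,0,0.006,0],[-1,0,0,0.008,0],[-1,0,0,0.008,0]]]'
python3 - <<'E'
from h import *
go(.4466,.0567,.081,1.793)
s=snap('side','s4'); c=np.clip(cv2.resize(s[150:245,205:275],None,fx=6,fy=6,interpolation=2)*1.5,0,255).astype(np.uint8); cv2.imwrite('pics/c5.png',c)
E
```

```text
time: 5.4
tool_pos: [0.4485, 0.0583, 0.1289]
tool_rot: [-3.141, -0.0, 1.795]
contact_force: [0.1, 0.3, -0.3]
opening: 0.0121
grip_force: 35.0
time: 5.82
tool_pos: [0.4486, 0.0579, 0.1213]
tool_rot: [-3.141, -0.0, 1.795]
contact_force: [-0.3, -0.6, -1.2]
opening: 0.0119
grip_force: 35.0
shift [-0.0007 -0.0022  0.0403] turn 0.002 | pos [0.4486 0.0579 0.1213] rot [-3.141 -0.     1.795] open 0.0119 grip 34.95 F [-0.3 -0.6 -1.2] t 5.82 q [-0.04  0.35  1.88 -0.    0.92 -0.27]
```

View pics/c5.png

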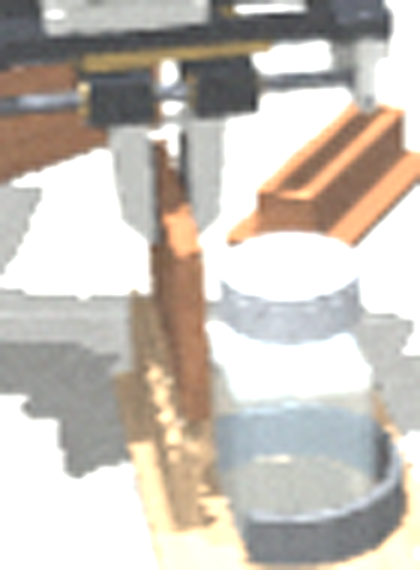

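The plate's foot (about (195,415) in the crop) is behind the outer lip's bright dots and, with its foot at z≈52 mm, already below the lip tops with no contact force. I'll carry on down.

```bash
python3 -m jog '[[[-1,0,0,0.003,0],[-1,0,0,0.006,0],[-1,0,0,0.009,0],[-1,0,0,0.012,0],[-1,0,0,0.015,0]]]' | head -4
python3 -c "from h import *; go(.4466,.0567,.081,1.793)"
```

```text
time: 6.28
tool_pos: [0.4516, 0.0544, 0.1098]
tool_rot: [3.136, 0.008, 1.797]
contact_force: [-4.4, -24.5, 35.0]
shift [ 0.0036 -0.0045  0.0288] turn 0.004 | pos [0.4516 0.0544 0.1098] rot [3.136 0.008 1.797] open 0.0123 grip 35.19 F [ -4.4 -24.5  35. ] t 6.28 q [-0.04  0.37  1.89 -0.01  0.88 -0.27]
```

Contact: up 35 N and −y 24 N, which suggests the plate's +y end is on the slot's end lip, i.e. the plate sits too far along +y. I'll back off and shift along −tool x.

```bash
python3 -m jog '[[[-1,0,0,-0.005,0],[-1,0,0,-0.010,0],[-1,0,0,-0.015,0],[-1,0,0,-0.015,0],[-1,0,0,-0.015,0]]]' | head -5
python3 - <<'E'
from h import *
go(.4466,.0567,.081,1.793)
o=robot.observe(); p=np.array(o['tool_pos'])
s=snap('side','s5'); c=cv2.imread('pics/s4.png')
b=np.array([.501,-.0105]);yb=.222;R=np.array([[np.cos(yb),-np.sin(yb)],[np.sin(yb),np.cos(yb)]])
for d in(0,.006,.012):
  print(d,'foot near', [proj('side',[*(p[:2]+R@[x,-.075+d]),p[2]-.0688]).round(1).tolist() for x in(-.006,.006)],'top far', proj('side',[*(p[:2]+R@[-.006,-.075+.12+d]),p[2]+.0152]).round(1),'top near',proj('side',[*(p[:2]+R@[-.006,-.075+d]),p[2]+.0152]).round(1))
print('slot near end floor',proj('side',[*(b+R@[-.039,-.004]),.012]),'outer wall top near',proj('side',[*(b+R@[-.046,-.004]),.06]),'far',proj('side',[*(b+R@[-.046,.128]),.06]))
im=np.hstack([cv2.resize(s[165:245,215:260],None,fx=7,fy=7,interpolation=2)])
im=np.clip(im*1.6,0,255).astype(np.uint8)
for k in range(0,45,5): cv2.putText(im,str(215+k),(k*7,8),0,.3,(255,0,255),1)
for k in range(0,80,5): cv2.putText(im,str(165+k),(0,k*7+4),0,.3,(255,0,255),1)
cv2.imwrite('pics/c6.png',im)
E
```

```text
time: 6.7
tool_pos: [0.4487, 0.0581, 0.1216]
tool_rot: [3.141, -0.0, 1.795]
contact_force: [0.4, -0.5, -1.5]
opening: 0.0119
shift [-0.0009 -0.0024  0.0406] turn 0.002 | pos [0.4487 0.0581 0.1216] rot [ 3.141 -0.     1.795] open 0.0119 grip 35.0 F [ 0.4 -0.5 -1.5] t 6.7 q [-0.04  0.35  1.88  0.    0.92 -0.27]
0 foot near [[235.2, 222.2], [239.8, 221.7]] top far [228.1 174. ] top near [233.9 193.2]
0.006 foot near [[234.9, 221.0], [239.5, 220.5]] top far [227.8 173.1] top near [233.6 192.1]
0.012 foot near [[234.6, 219.9], [239.1, 219.4]] top far [227.5 172.3] top near [233.2 191.1]
slot near end floor [237.30739901 236.96078131] outer wall top near [233.90201383 221.52053653] far [227.72395781 197.93377281]
```

View pics/c6.png

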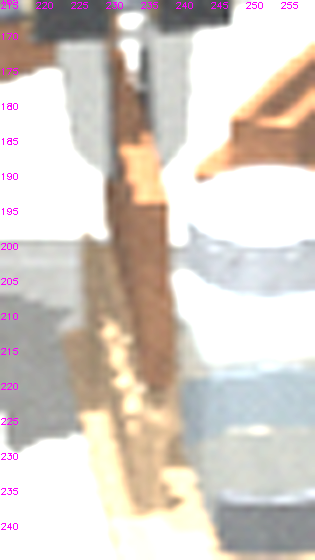

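The view shows the near foot at about row 220.5 against a predicted 222, so the plate does sit some 5–8 mm too far along +y. I'll shift it −8 mm along tool x and lower again.

```bash
python3 -m jog '[[[-1,-0.004,-0.001,0,0],[-1,-0.008,-0.001,0,0],[-1,-0.008,-0.001,0.004,0],[-1,-0.008,-0.001,0.008,0],[-1,-0.008,-0.001,0.010,0]]]' | head -5
python3 -m jog '[[[-1,0,0,0.001,0],[-1,0,0,0.002,0],[-1,0,0,0.003,0],[-1,0,0,0.004,0],[-1,0,0,0.005,0]]]' | head -5
```

```text
time: 7.17
tool_pos: [0.4502, 0.0498, 0.1112]
tool_rot: [3.14, 0.001, 1.795]
contact_force: [2.3, 1.4, -0.1]
opening: 0.0117
time: 7.58
tool_pos: [0.45, 0.05, 0.1067]
tool_rot: [3.14, 0.0, 1.795]
contact_force: [4.9, 1.6, 1.3]
opening: 0.0117
```

```bash
python3 -m jog '[[[-1,0,0.001,0.001,0],[-1,0,0.001,0.003,0],[-1,0,0.001,0.005,0],[-1,0,0.001,0.007,0],[-1,0,0.001,0.009,0]]]' | head -5
python3 -m jog '[[[-1,0,0,0.001,0],[-1,0,0,0.003,0],[-1,0,0,0.004,0],[-1,0,0,0.005,0],[-1,0,0,0.006,0]]]' | head -5
```

```text
time: 8.0
tool_pos: [0.4504, 0.0501, 0.0973]
tool_rot: [-3.141, 0.0, 1.795]
contact_force: [2.0, 0.6, -0.2]
opening: 0.0122
time: 8.42
tool_pos: [0.4504, 0.0501, 0.0915]
tool_rot: [-3.141, 0.0, 1.795]
contact_force: [2.2, 1.2, 0.3]
opening: 0.0117
```

```bash
python3 -m jog '[[[-1,0,0,0.001,0],[-1,0,0,0.003,0],[-1,0,0,0.004,0],[-1,0,0,0.005,0],[-1,0,0,0.006,0]]]' | head -5
python3 -m jog '[[[-1,0,0,0.001,0],[-1,0,0,0.002,0],[-1,0,0,0.003,0],[-1,0,0,0.004,0],[-1,0,0,0.004,0]]]' | head -5
```

```text
time: 8.83
tool_pos: [0.4504, 0.0501, 0.0854]
tool_rot: [-3.141, 0.0, 1.795]
contact_force: [1.8, 0.2, -0.7]
opening: 0.0117
time: 9.25
tool_pos: [0.4506, 0.0504, 0.0821]
tool_rot: [3.141, -0.0, 1.795]
contact_force: [-0.9, 2.4, 7.8]
opening: 0.0115
```

```bash
python3 -m jog '[[[-1,0,0,0.001,0],[-1,0,0,0.002,0],[-1,0,0,0.002,0]]]' | head -5
python3 -m jog '[[[-0.6,0,0,0,0],[-0.3,0,0,0,0],[-0.2,0,0,0,0],[-0.2,0,0,0,0],[-0.2,0,0,0,0]]]'
python3 -m jog '[[[-0.2,0,0,-0.03,0],[-0.2,0,0,-0.06,0],[-0.2,0,0,-0.09,0],[-0.2,0,0,-0.1,0],[-0.2,0,0,-0.1,0]]]' 5|head -3
python3 -c "
from h import *
go(.501,-.0105,.117,1.793)
s=snap('side','s6')
c=np.clip(cv2.resize(s[170:260,205:285],None,fx=6,fy=6,interpolation=2)*1.4,0,255).astype(np.uint8); cv2.imwrite('pics/c7.png',c)
b=np.array([.501,-.0105]);yb=.222;R=np.array([[np.cos(yb),-np.sin(yb)],[np.sin(yb),np.cos(yb)]])
for P in [(-.045,.002,.096),(-.033,.002,.096),(-.045,.122,.096)]: print((proj('side',[*(b+R@P[:2]),P[2]])-[205,170])*6)
"
```

```text
time: 9.5
tool_pos: [0.4505, 0.0514, 0.0808]
tool_rot: [3.14, -0.002, 1.794]
contact_force: [-3.1, 8.6, 16.0]
opening: 0.0121
time: 9.92
tool_pos: [0.4502, 0.05, 0.0793]
tool_rot: [-3.141, -0.0, 1.795]
contact_force: [-0.1, -0.6, 0.7]
opening: 0.0356
grip_force: 0.0
time: 10.33
tool_pos: [0.452, 0.0499, 0.1821]
tool_rot: [3.136, 0.002, 1.795]
shift [-0.0697  0.034   0.0654] turn 0.002 | pos [0.452  0.0499 0.1821] rot [3.136e+00 2.000e-03 1.795e+00] open 0.0364 grip 0.0 F [ 0.9  0.3 -0.7] t 10.33 q [-0.06  0.27  1.79 -0.    1.08 -0.28]
[170.36765958 228.10205479]
[198.67072857 225.14111161]
[136.27971819 105.3100681 ]
```

View pics/c7.png

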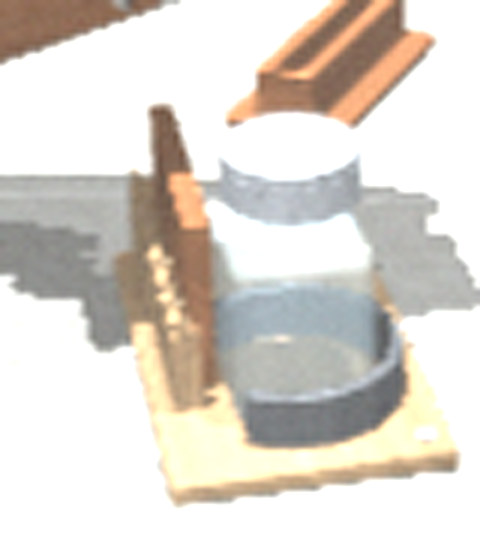

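The plate stands in the slot with its near top corner at about (178–210, 227) in the crop, on the predicted row. I'll tap it lightly with closed fingers to make sure it is fully down.

```bash
python3 -m jog '[[[-1,0,0,0.02,0],[-1,0,0,0.04,0],[-1,0,0,0.06,0],[-1,0,0,0.068,0],[-1,0,0,0.068,0]]]' 5|head -4
python3 -m jog '[[[-1,0,0,0.002,0],[-1,0,0,0.004,0],[-1,0,0,0.006,0],[-1,0,0,0.008,0],[-1,0,0,0.010,0]]]' 5
```

```text
time: 10.8
tool_pos: [0.4484, 0.0502, 0.1088]
tool_rot: [-3.135, -0.002, 1.795]
contact_force: [-0.1, -0.8, 0.1]
time: 11.22
tool_pos: [0.4522, 0.0503, 0.104]
tool_rot: [3.137, 0.001, 1.795]
contact_force: [-6.2, 2.7, 40.7]
opening: 0.0005
grip_force: 20.1
```

```bash
python3 -m jog '[[[-1,0,0,-0.03,0],[0,0,0,-0.07,0],[1,-0.03,0.015,-0.09,0],[1,-0.06,0.03,-0.09,0],[1,-0.065,0.033,-0.09,0]]]' 5|head -3
python3 - <<'E'
from h import *
R=lambda a:np.array([[np.cos(a),-np.sin(a)],[np.sin(a),np.cos(a)]])
for n,f,box in(('top','t0',(285,165,325,200)),('side','s0',(238,183,270,206)),('side','s6',(238,183,270,208))):
    g=cv2.cvtColor(cv2.imread(f'pics/{f}.png'),cv2.COLOR_BGR2HSV); x0,y0,x1,y1=box
    v=g[y0:y1,x0:x1,2]; m=((v>(150 if n=='top' else 185))&(g[y0:y1,x0:x1,1]<45)).astype(np.uint8)
    c=max(cv2.findContours(m,0,2)[0],key=cv2.contourArea); x,y,w,h=cv2.boundingRect(c); print(f,'bbox',x+x0,y+y0,w,h)
    if n=='side':
        for r in range(185,206,3): print(r,cv2.imread(f'pics/{f}.png')[r,236:272,0].tolist())
# side bias by the seated plate: arm says near top mid
pl=np.array([.4505,.0500])+R(.222)@[0,-.075+.005]
print('plate near top mid: arm',pl,'side',ray('side',(205+194/6,170+226/6),.096))
go(.505,-.01,.16,1.793)
E
```

```text
time: 11.63
tool_pos: [0.5008, -0.0091, 0.1939]
tool_rot: [3.135, 0.004, 1.793]
t0 bbox 294 167 25 25
s0 bbox 238 183 32 23
185 [219, 221, 220, 217, 216, 218, 219, 219, 217, 208, 172, 102, 72, 74, 73, 73, 72, 68, 73, 70, 72, 68, 63, 64, 65, 66, 69, 88, 95, 94, 96, 94, 79, 96, 178, 216]
188 [216, 218, 218, 219, 214, 201, 177, 135, 102, 99, 95, 89, 87, 95, 100, 113, 121, 120, 123, 110, 104, 100, 85, 74, 87, 98, 96, 96, 94, 81, 100, 179, 214, 217, 219, 218]
191 [212, 216, 219, 219, 222, 222, 206, 176, 214, 234, 234, 232, 234, 234, 235, 234, 235, 236, 233, 234, 233, 231, 232, 231, 231, 230, 218, 166, 175, 214, 214, 216, 218, 220, 219, 218]
194 [217, 220, 218, 215, 217, 221, 231, 234, 234, 234, 233, 234, 234, 234, 236, 235, 235, 234, 236, 233, 232, 233, 233, 232, 231, 232, 232, 230, 215, 206, 219, 219, 220, 219, 220, 219]
197 [167, 196, 214, 215, 203, 171, 137, 189, 226, 232, 232, 234, 236, 235, 235, 234, 236, 236, 236, 235, 235, 233, 232, 230, 225, 219, 180, 132, 141, 192, 219, 216, 207, 208, 213, 215]
200 [125, 149, 191, 213, 210, 177, 134, 134, 148, 161, 154, 140, 148, 146, 145, 146, 1
[... 1138 characters left out ...]
221, 182, 133, 144, 197, 218, 217, 210, 211, 216, 217]
200 [99, 102, 118, 126, 124, 129, 133, 133, 153, 165, 152, 144, 148, 146, 149, 148, 145, 147, 146, 137, 140, 143, 134, 130, 144, 143, 124, 120, 124, 177, 211, 211, 215, 213, 213, 219]
203 [102, 98, 101, 151, 180, 158, 140, 134, 136, 141, 143, 140, 138, 145, 150, 150, 145, 141, 144, 139, 138, 137, 137, 135, 130, 128, 128, 126, 121, 135, 146, 143, 142, 137, 134, 138]
plate near top mid: arm [ 0.46591267 -0.01828213] side [ 0.46645934 -0.01656897  0.096     ]
shift [-0.0016  0.0036  0.0339] turn 0.0 | pos [ 0.5008 -0.0091  0.1939] rot [3.135 0.004 1.793] open 0.0227 grip 0.0 F [-0.4 -1.2 -0.7] t 11.63 q [-0.17  0.33  1.66 -0.    1.14 -0.39]
```

Run:
```python
from h import *
print(ray('top',(306,179.3),.1325),ray('side',(253,194.2),.1325),ray('side',(253,194.2+.8),.1325))
o=np.array([.4505,.0500]); a=.222; seat=o+[.010*np.sin(a),-.010*np.cos(a)]
for s in (o+[.015*np.sin(a),-.015*np.cos(a)],): print('jar axis from plate', s+[.039*np.cos(a)+.062*np.sin(a), .039*np.sin(a)-.062*np.cos(a)])
```

```text
[ 0.50203927 -0.00908377  0.1325    ] [ 0.50646935 -0.0130887   0.1325    ] [ 0.50663775 -0.01741427  0.1325    ]
jar axis from plate [ 0.50549684 -0.01652329]
```

```bash
python3 -m jog '[[[1,-0.003,0.003,0,0],[1,-0.003,0.003,0,0],[1,-0.003,0.003,0,0],[1,-0.003,0.003,0,0],[1,-0.003,0.003,0,0]]]' 20|tail -3
python3 -m jog '[[[1,0,0,0,0],[1,0,0,0,0],[1,0,0,0,0],[1,0,0,0,0],[1,0,0,0,0]]]' 20|tail -3
python3 -c "from h import *; go(.5043,-.0112,.113,1.793)"
```

```text
contact_force: [-0.8, 1.5, -0.2]
opening: 0.0561
grip_force: 0.0
contact_force: [0.7, -0.4, 0.3]
opening: 0.0884
grip_force: 0.0
shift [-0.0038  0.0028  0.0786] turn 0.002 | pos [ 0.5007 -0.0081  0.1916] rot [3.142 0.    1.795] open 0.0884 grip 0.0 F [ 0.7 -0.4  0.3] t 12.47 q [-0.17  0.34  1.66 -0.    1.15 -0.39]
```

```bash
python3 -m jog '[[[1,-0.004,0.003,0.01,0],[1,-0.004,0.003,0.03,0],[1,-0.004,0.003,0.05,0],[1,-0.004,0.003,0.065,0],[1,-0.004,0.003,0.065,0]]]' 20|head -4
python3 -m jog '[[[1,0,0,0.005,0],[1,0,0,0.01,0],[1,0,0,0.014,0],[1,0,0,0.014,0]]]' 20|head -4
python3 -c "from h import *; go(.5043,-.0112,.113,1.793)"
```

```text
time: 12.88
tool_pos: [0.5026, -0.0114, 0.1231]
tool_rot: [-3.136, -0.002, 1.795]
contact_force: [-0.0, 0.3, -0.2]
time: 13.22
tool_pos: [0.5044, -0.0114, 0.1123]
tool_rot: [-3.141, 0.0, 1.795]
contact_force: [0.3, 0.4, -0.2]
shift [ 0.0003 -0.0001 -0.0007] turn 0.002 | pos [ 0.5044 -0.0114  0.1123] rot [-3.141  0.     1.795] open 0.0917 grip 0.0 F [ 0.3  0.4 -0.2] t 13.22 q [-0.17  0.44  1.75 -0.    0.95 -0.4 ]
```

```bash
python3 -m jog '[[[0.5,0,0,0,0],[0.3,0,0,0,0],[0.2,0,0,0,0],[0,0,0,0,0],[0,0,0,0,0]]]' 10|tail -3
python3 -m jog '[[[0,0,0,0,0],[0,0,0,0,0],[0,0,0,0,0],[0,0,0,0,0],[0,0,0,0,0]]]' 10
python3 -m jog '[[[-0.2,0,0,0,0],[-0.2,0,0,0,0],[-0.2,0,0,0,0]]]' 15
```

```text
contact_force: [0.3, 0.1, 0.3]
opening: 0.063
grip_force: 0.0
time: 14.05
tool_pos: [0.5049, -0.0114, 0.1128]
tool_rot: [3.141, 0.0, 1.795]
contact_force: [1.5, 0.6, 0.5]
opening: 0.0583
grip_force: 10.0
time: 14.3
tool_pos: [0.5049, -0.0114, 0.1128]
tool_rot: [3.141, 0.0, 1.795]
contact_force: [2.9, 1.3, 2.6]
opening: 0.0583
grip_force: 14.9
```

```bash
python3 -m jog '[[[-0.5,0,0,0,0],[-0.5,0,0,0,0],[-0.5,0,0,0,-0.03],[-0.5,0,0,0,-0.06],[-0.5,0,0,0,-0.1]]]' 45
python3 -m jog '[[[-0.5,0,0,0,-0.03],[-0.5,0,0,0,-0.06],[-0.5,0,0,0,-0.1],[-0.5,0,0,0,-0.13],[-0.5,0,0,0,-0.15]]]' 45
python3 -c "from h import *; go(.5049,-.0114,.113,1.793); print(robot.observe()['torque'])"
```

```text
time: 14.72
tool_pos: [0.5041, -0.0111, 0.1127]
tool_rot: [-3.141, -0.001, 1.896]
contact_force: [0.8, 0.4, 5.8]
opening: 0.0579
grip_force: 44.5
time: 15.13
tool_pos: [0.5045, -0.0115, 0.1129]
tool_rot: [-3.142, 0.0, 2.046]
contact_force: [1.7, -0.0, 5.9]
opening: 0.0581
grip_force: 44.5
shift [-0.0001  0.0005 -0.0001] turn 0.253 | pos [ 0.5045 -0.0115  0.1129] rot [-3.142  0.     2.046] open 0.0581 grip 44.54 F [ 1.7 -0.   5.9] t 15.13 q [-0.17  0.44  1.75 -0.    0.95 -0.65]
[ 0.00936526 -0.2781641  -0.24987346]
```

```bash
python3 -m jog '[[[-0.5,0,0,0,-0.04],[-0.5,0,0,0,-0.08],[-0.5,0,0,0,-0.12],[-0.5,0,0,0,-0.16],[-0.5,0,0,0,-0.2]]]' 45
python3 -m jog '[[[-0.5,0,0,0,-0.04],[-0.5,0,0,0,-0.08],[-0.5,0,0,0,-0.12],[-0.5,0,0,0,-0.16],[-0.5,0,0,0,-0.2]]]' 45
python3 -m jog '[[[-0.5,0,0,0,-0.04],[-0.5,0,0,0,-0.08],[-0.5,0,0,0,-0.12],[-0.5,0,0,0,-0.16],[-0.5,0,0,0,-0.2]]]' 45
python3 -c "from h import *; go(.5049,-.0114,.113,1.793); print(robot.observe()['torque'])"
```

```text
time: 15.55
tool_pos: [0.5052, -0.0113, 0.1133]
tool_rot: [3.14, 0.001, 2.246]
contact_force: [2.9, 3.1, 6.3]
opening: 0.0577
grip_force: 44.5
time: 15.97
tool_pos: [0.5055, -0.0111, 0.1135]
tool_rot: [3.14, 0.002, 2.446]
contact_force: [2.6, 3.5, 7.9]
opening: 0.0582
grip_force: 44.5
time: 16.38
tool_pos: [0.5056, -0.0108, 0.1137]
tool_rot: [3.139, 0.002, 2.646]
contact_force: [3.5, 4.3, 9.7]
opening: 0.0576
grip_force: 44.5
shift [ 0.0003 -0.0008  0.0007] turn 0.853 | pos [ 0.5056 -0.0108  0.1137] rot [3.139e+00 2.000e-03 2.646e+00] open 0.0576 grip 44.55 F [3.5 4.3 9.7] t 16.38 q [-0.17  0.44  1.75  0.    0.95 -1.25]
[ 0.79481236 -0.55766835 -0.19969006]
```

```bash
python3 -m jog '[[[-0.5,0,0,0,-0.03],[-0.5,0,0,0,-0.06],[-0.5,0,0,0,-0.1],[-0.5,0,0,0,-0.13],[-0.5,0,0,0,-0.15]]]' 45
python3 -m jog '[[[-0.5,0,0,0,-0.03],[-0.5,0,0,0,-0.06],[-0.5,0,0,0,-0.1],[-0.5,0,0,0,-0.13],[-0.5,0,0,0,-0.15]]]' 45
python3 -m jog '[[[-0.5,0,0,0,-0.03],[-0.5,0,0,0,-0.06],[-0.5,0,0,0,-0.08],[-0.5,0,0,0,-0.1],[-0.5,0,0,0,-0.1]]]' 45
python3 -c "from h import *; go(.5049,-.0114,.113,1.793); print(robot.observe()['torque'])"
```

```text
time: 16.8
tool_pos: [0.5058, -0.0106, 0.1138]
tool_rot: [3.139, 0.003, 2.795]
contact_force: [3.6, 5.9, 8.7]
opening: 0.058
grip_force: 44.6
time: 17.22
tool_pos: [0.5057, -0.0105, 0.1137]
tool_rot: [3.14, 0.003, 2.945]
contact_force: [2.7, 5.8, 9.2]
opening: 0.0576
grip_force: 44.6
time: 17.63
tool_pos: [0.5058, -0.0103, 0.1138]
tool_rot: [3.14, 0.004, 3.045]
contact_force: [4.3, 6.2, 9.2]
opening: 0.0579
grip_force: 44.6
shift [ 0.0008 -0.0011  0.0008] turn 1.252 | pos [ 0.5058 -0.0103  0.1138] rot [3.14  0.004 3.045] open 0.0579 grip 44.64 F [4.3 6.2 9.2] t 17.63 q [-0.17  0.44  1.75  0.    0.95 -1.65]
[ 1.2765296  -0.66206164 -0.23130812]
```

```bash
python3 -m jog '[[[-0.5,0,0,-0.001,0],[-0.5,0,0,-0.002,0],[-0.5,0,0,-0.003,0],[-0.5,0,0,-0.003,0],[-0.5,0,0,-0.003,0]]]' 45
python3 -c "from h import *; print(robot.observe()['torque'])"
```

```text
time: 18.05
tool_pos: [0.5044, -0.0113, 0.1155]
tool_rot: [3.141, -0.0, 3.045]
contact_force: [2.4, 2.0, 2.2]
opening: 0.0578
grip_force: 44.7
[ 0.54824272 -0.52890847 -0.01814708]
```

```bash
python3 -m jog '[[[-0.5,0,0,-0.001,0],[-0.5,0,0,-0.002,0],[-0.5,0,0,-0.003,0],[-0.5,0,0,-0.003,0],[-0.5,0,0,-0.003,0]]]' 45 | head -4
python3 - <<'E'
from h import *
print(robot.observe()['torque']); s=snap('side','s7'); a=cv2.imread('pics/s6.png')
d=cv2.absdiff(a,s).max(2)
for r in range(206,246,3): print(r,''.join('#' if v>25 else '.' for v in d[r,232:285]))
E
```

```text
time: 18.47
tool_pos: [0.5041, -0.0115, 0.1184]
tool_rot: [-3.141, -0.001, 3.045]
contact_force: [1.0, 0.9, -1.4]
[ 0.21239942 -0.24771025  0.0013443 ]
206 ..#.##.##......####.....#####..##############........
209 ...........#....................#################....
212 #........###..........#...........#..............####
215 ..........##........####...........................##
218 ..............#####..................................
221 .....................................##.............#
224 ......................................###############
227 ......................................###############
230 ....................................###.#############
233 ................................####.....############
236 ...............#############............#############
239 #..###................................######...###...
242 ...##......#.....................###########.........
245 ..#....#....#################################........
```

Only the cap's weight is on the wrist, so the thread has let go. I'll lift straight up.

```bash
python3 -m jog '[[[-0.5,0,0,-0.002,0],[-0.5,0,0,-0.004,0],[-0.5,0,0,-0.006,0],[-0.5,0,0,-0.008,0],[-0.5,0,0,-0.010,0]]]' 45 | head -4
python3 -m jog '[[[-0.5,0,0,-0.005,0],[-0.5,0,0,-0.010,0],[-0.5,0,0,-0.015,0],[-0.5,0,0,-0.020,0],[-0.5,0,0,-0.024,0]]]' 45 | head -4
python3 -m jog '[[[-0.5,0,0,0,0],[-0.5,0,0,0,0],[-0.5,0,0,0,0],[-0.5,0,0,0,0],[-0.5,0,0,0,0]]]' 45
python3 - <<'E'
from h import *
print(robot.observe()['torque']); s=snap('side','s8'); t=snap('top','t8')
for X in [(.5043,-.0112,.149+.0235),(.5043,-.0112,.149),(.5043,-.0112,.124)]: print(proj('side',X).round(1))
for r in range(165,212,3): print(r,s[r,234:274:2,0].tolist())
E
```

```text
time: 18.93
tool_pos: [0.5045, -0.0115, 0.1289]
tool_rot: [-3.141, 0.0, 3.045]
contact_force: [-0.0, -0.4, -0.9]
time: 19.35
tool_pos: [0.5047, -0.0115, 0.1534]
tool_rot: [-3.141, 0.001, 3.045]
contact_force: [-0.2, 0.2, -0.1]
time: 19.77
tool_pos: [0.5043, -0.0114, 0.1523]
tool_rot: [-3.142, -0.001, 3.045]
contact_force: [0.8, 0.8, -0.2]
opening: 0.0576
grip_force: 44.7
[ 0.10253977 -0.16385071 -0.01752594]
[251.9 179.2]
[252.  187.9]
[252.2 196.9]
165 [53, 54, 53, 56, 56, 57, 54, 53, 57, 57, 58, 58, 58, 57, 57, 63, 176, 218, 221, 217]
168 [131, 126, 126, 114, 115, 112, 103, 99, 98, 90, 83, 85, 84, 73, 107, 75, 67, 68, 99, 147]
171 [131, 131, 131, 144, 131, 130, 131, 129, 145, 129, 132, 131, 132, 150, 150, 79, 93, 95, 61, 135]
174 [74, 114, 132, 134, 131, 129, 131, 133, 131, 132, 129, 130, 88, 98, 131, 97, 70, 59, 63, 131]
177 [123, 131, 131, 130, 131, 130, 132, 131, 130, 130, 131, 132, 118, 127, 132, 81, 62, 61, 71, 97]
180 [196, 186, 179, 176, 136, 117, 128, 125, 128, 129, 130, 128, 126, 128, 133, 67, 62, 85, 95, 91]
183 [221, 223, 224, 128, 114, 112, 128, 130, 128, 128, 112, 112,
[... 257 characters left out ...]
 221, 222, 211, 149, 128, 127, 130, 128, 117, 121, 115, 99, 92, 220, 221, 222, 221, 224]
195 [58, 163, 220, 220, 222, 210, 83, 125, 133, 122, 123, 226, 179, 139, 220, 221, 222, 224, 222, 221]
198 [61, 62, 212, 214, 223, 230, 196, 118, 86, 78, 72, 108, 223, 194, 208, 225, 223, 217, 220, 221]
201 [62, 62, 166, 219, 222, 227, 197, 205, 212, 211, 224, 230, 239, 189, 210, 220, 223, 226, 223, 223]
204 [77, 93, 87, 218, 211, 239, 236, 240, 233, 239, 240, 240, 241, 243, 226, 223, 223, 220, 217, 223]
207 [56, 93, 88, 157, 215, 230, 241, 240, 238, 240, 244, 242, 242, 249, 246, 208, 219, 221, 223, 224]
210 [58, 66, 67, 117, 195, 204, 237, 240, 241, 242, 239, 233, 222, 218, 208, 196, 206, 216, 207, 216]
```

Run:
```python
from h import *
a=cv2.imread('pics/s6.png');b=cv2.imread('pics/s8.png'); e=[cv2.Canny(i,60,150)[198:245,222:285]>0 for i in(a,b)]
import itertools
print(max((( e[0]&np.roll(e[1],(dy,dx),(0,1))).sum(),dy,dx) for dy in range(-4,5) for dx in range(-4,5)), e[0].sum(), robot.observe()['opening'])
print(robot.hand_in())
```

```text
(np.int64(291), 0, 0) 552 0.05771743544825976
the job is handed in; nothing more can be done
None
```

I handed the job in with the plate seated in the slot and the cap unscrewed and held about 25 mm above the jar's mouth. I have no verdict back from the judging, and the final check used wrist forces, finger opening and an image comparison, because I had used all 10 picture views.

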